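# Latch the pulley nest and hold a spread snap ring at the axle groove

## Task

The idler pulley in the nest needs its snap ring. First turn the black turnbutton straight across the tongue of the yellow hold-down frame so that the pulley cannot lift, then take the snap ring pliers out of their rest, squeeze them so that the ring is spread fully, and slide the ring down over the axle stub until it lies at the groove, lightly on the hub face. Finish while still holding the pliers squeezed and upright with the spread ring there (do not let it snap shut, I will check the groove first), and leave the screwdriver, glue bottle and blue dish where they are.

Things in the scene. Friction and masses are not known exactly. Their poses are not given: they have to be found in the camera images.
- nest: The assembly nest, fixed to the bench: a grey plate 196 x 100 mm on 70 mm pillars, its top 82 mm above the bench, with an idler pulley (dia 80 mm, grey) in its middle and a steel axle stub standing upright out of the pulley. Origin on the bench on the stub's axis, z up; local -x points to the turnbutton end, local +x to the hinge end of the yellow frame.
- axle (a point): Point on the axle stub's axis at the steel hub face (dia 40 mm), 114 mm above the bench; z up along the axis. The ring groove starts at the hub face and is 3.5 mm high, so a ring lying on the hub face is at the groove; above it the stub is dia 30 mm to 13.5 mm over the face, then tapers to dia 21 mm at 19.5 mm. The frame's top is 5 mm below the hub face.
- stub_top (a point): Centre of the top of the axle stub, 133.5 mm above the bench.
- frame (a joint): Hinge of the yellow hold-down frame (5 mm steel plate with a round window for the hub, and a tongue 26 mm wide): 0 = lying down on the pulley rim, where it already is; grows as it is lifted.
- turnbutton (a joint): Angle of the black turnbutton, rad: 0 = pointing outward beside the frame's tongue (frame not secured), 1.57 = pointing straight across on top of the tongue (frame secured), stop at 1.60. Grows clockwise seen from above. Starts between 0 and 0.4; light friction (about 0.06 N m), stays where it is left.
- turnbutton_grip (a point): On the turnbutton's pivot axis, 128 mm above the bench. The turnbutton has an upright thumb fin 11 mm thick along local y (pinch it so), its top 135 mm above the bench, reaching 26 mm along local -x and 12 mm along +x, on a flat bar 50 x 16 mm whose top is 116 mm above the bench; the bar's long end points along local -x. The tongue's top is 109 mm above the bench.
- pliers: Snap ring pliers, red grips, 160 mm tall, 0.18 kg, upright in the rest, tips down, an open steel snap ring hooked on the tips for good. Origin between the tips at the ring's underside (20 mm above the bench in the rest); z up to the handles, local y from handle to handle, local +x from the tips to the ring's middle. They lift straight up out of the rest, spread or not.
- plier_grip (a point): Midway between the two red grips, 121 mm above the ring's underside, straight over the origin of the pliers: a good place for the TCP. There the grips measure 63 mm over their outer faces when free, 41 mm when squeezed to the stop, where those faces are parallel; each is 12.5 mm wide along local x, and they reach from 30 mm below (collars) to 36 mm above.
- ring_centre (a point): Fixed point on the pliers 15.6 mm along local +x from their origin, 1.25 mm above the ring's underside: where the stub's axis belongs when the ring is spread. Ring: 2.5 mm thick, 4.2 mm wide stock; inner dia 28 mm free, 34 mm spread to the stop, so that the stub passes with about 2 mm all round.
- pliers_left (a joint): Angle of one handle of the pliers (the other moves alike, mirrored): 0 = free, ring closed; 0.17 = squeezed to the built-in stop, ring fully spread. Squeezing the handles together along local y spreads the ring; about 10 N on each grip reaches the stop; let go, they spring back.
- tool_rest: Fixed rest of the pliers: a steel plate 86 x 96 x 8 mm with two aluminium cheeks (34 x 8 mm, 113 mm tall, 56 mm apart) on which the collars of the red grips stand. Origin on the bench under the tips of the pliers.
- screwdriver: Screwdriver with orange handle, 189 mm long, lying; not needed.
- glue_bottle: White bottle with red nozzle, dia 38 mm, 116 mm tall, standing; not needed.
- blue_dish: Blue dish, dia 96 mm, 32 mm high; not needed.
Not all that is in view belongs to the job. Of the things that look like the pliers, the larger one is meant.

How it is judged:
By the outcome, as a careful person would: the job done as asked, in the order asked, and still so for the second after the job is handed in, while the arm keeps its last pose, push and grip.
It also fails if it takes over 50 s, if anything falls off the work surface, if the arm or the gripper's body presses on something with over 40 N, if the wrist force passes 120 N, or if a joint passes its speed limit or range.

## Robot

A 6-joint arm with a two-finger parallel gripper is mounted at the origin on a cart in front of the work surface, level with it; the furniture and walls round the work are solid. World frame = base frame: x ahead of the robot, y to its left, z up, the work surface at z = 0. Lengths are in m, angles in rad, forces in N, time in s.
With the tool pointing down it reaches from about 0.35 to 1 m from the base axis. Payload 7.1 kg.
Tool frame: the origin (TCP) lies between the finger pads, 19 mm behind the fingertips; this is the grasp point; z points along the fingers, y is the line along which they close (so a half turn about z gives the same grasp; the last joint's range is limited). The gripper opens to 85 mm and grips with 20 to 120 N. Pads are 22 mm wide; open, the fingers measure 114 mm over their backs; the gripper's body (76 mm by 85 mm) begins 54 mm behind the grasp point. The pads swing forward as they close: fully open they stand 13 mm farther back than shut.
Start: joints at [1.265, 0.423, 1.63, -0, 1.089, -0.019], TCP at [0.177, 0.599, 0.25] pointing down, gripper open.
Joint ranges: [-3, 3], [-0.9, 2.11], [0.09, 2.58], [-1.31, 4.45], [0.11, 2.69], [-2.54, 2.54]. Speed limits (rad/s): [2.39, 2.39, 3.01, 3.14, 3.14, 3.14].

## Interface

Orientations are given as a unit quaternion [x, y, z, w].
In Python, from cell import manip, fingers, inverse_kinematics, viewer, ticket, get_time, get_q, get_dq, get_joint_torque, get_eef_pos, get_tool_rot, get_wrist_force, get_torque, get_finger_gap, get_grasp_force gives the robot as it stands. The module is installed in compiled form; this text tells all that it offers. Calls block until the motion is done:
- manip.move_to(position, orientation): joint-space move of the TCP to a pose.
- manip.move_linear(position, velocity=0.15, rot=None): straight line of the TCP; rot=None keeps the orientation; velocity is the mean speed in m/s.
- manip.move_joints(angles): joint-space move.
- fingers.gripper_open() and fingers.gripper_close(): open the fingers fully, or close them until they stop; the grip force is fixed at half the most.
- manip.hold(seconds).
- inverse_kinematics(position, orientation): joint angles nearest the present ones, or None.
- viewer.snapshot(name): name is "scene" or "side" or "wrist"; returns a dict with "image" (480x640x3 uint8, blue, green, red), "depth" (480x640 float32, m along the optical axis (not along the pixel's ray), 0 where there is no reading), "fx", "fy", "cx", "cy" (pixels), "origin" and "rotation" of the camera in the world. Camera axes: x right, y down, z forward; pixel columns grow to the right and rows downward; lengths in m; the calibration is good to about 2 mm. The wrist camera is an equidistant fisheye: a pixel r from the principal point sees the ray r / f radians off the axis. A picture is of the moment at which its call begins.
A pose or a line that the arm cannot do raises manip.MotionError and nothing moves.
- ticket.job_done(): hands the job in; it is judged then, once.
Readings, each from a call of its own:
- get_time(): time.
- get_q(): joint angles.
- get_dq(): joint speeds.
- get_joint_torque(): joint torques, N m.
- get_eef_pos(): TCP position.
- get_tool_rot(): TCP orientation.
- get_wrist_force(): force on the tool from outside, world axes, zero at the start.
- get_torque(): the same for the moment, N m.
- get_finger_gap(): finger opening in m.
- get_grasp_force(): force on a finger pad.
Only numpy, scipy, OpenCV 4.12 (cv2) and the standard library are available. Lean on these libraries where they do the work, as an engineer would, in place of code of your own. Each camera call takes 0.05 s, during which the arm holds its last target. There are 200 camera calls.

## Working session

There is one attempt and no reset: what is moved stays moved. The work goes in short steps, each a Python script; the robot and the scene stay as the last script left them, time stands still between calls to the robot, and variables do not carry over. Pictures are saved under pics/ and viewed, at most 10 in all, crops included, and the job is handed in when it is done.

```bash
mkdir -p pics; cat > h.py <<'E'
import numpy as np, cv2, pickle
from cell import *
def snap(n, tag):
    s=viewer.snapshot(n); pickle.dump(s,open(f'pics/{tag}.pkl','wb')); cv2.imwrite(f'pics/{tag}.png',s['image']); return s
def cloud(s):
    v,u=np.mgrid[:480,:640]; d=s['depth']
    P=np.stack([(u-s['cx'])/s['fx']*d,(v-s['cy'])/s['fy']*d,d],-1)
    return P@np.array(s['rotation']).T+np.array(s['origin'])
E
python3 - <<'E'
from h import *
print(get_time(),get_eef_pos(),get_tool_rot())
for n in('scene','side'):
    s=snap(n,n+'0'); print(n,s['fx'],s['fy'],s['cx'],s['cy'],s['origin'],np.array(s['rotation']).round(3).tolist())
E
```

```text
0.0 [0.17660979 0.5989682  0.24920564] [ 1.42909679e-01  9.89735416e-01 -7.84284704e-04 -1.22084589e-04]
scene 590.3710447583546 590.3710447583546 321.60819825207335 239.97781210860825 [ 0.03936056 -1.0816342   0.81669661] [0.842, -0.185, 0.123, -0.492]
side 494.024507226923 494.024507226923 318.0728011026534 232.38878280669152 [ 0.06858821 -1.14464485  0.9551365 ] [0.863, -0.169, 0.098, -0.467]
```

```bash
sed -i "s/np.array(s\['rotation'\]).T/R.from_quat(s['rotation']).as_matrix().T/; s/^from cell/from scipy.spatial.transform import Rotation as R\nfrom cell/" h.py
```

```text
(no output)
```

View pics/scene0.png

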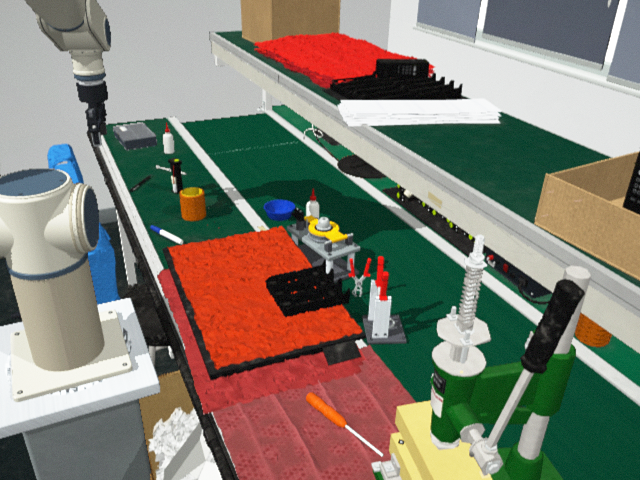

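View pics/side0.png

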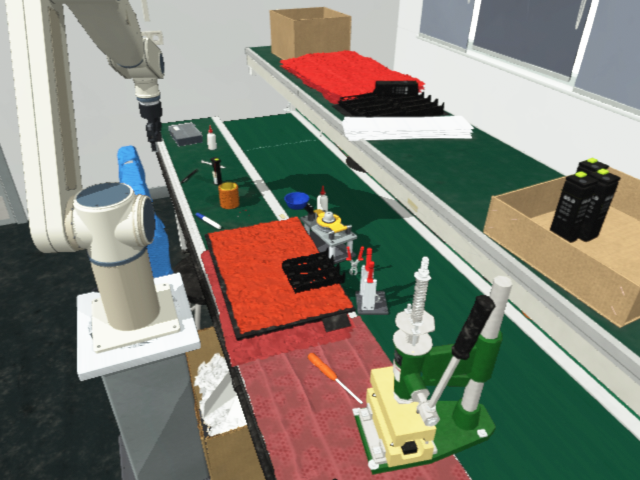

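The scene view shows the nest at about (325,235), with the yellow frame, and the large pliers in the rest at (378,300). The smaller look-alike is at (360,277), and there's a shelf behind and above. Next I'll get coarse 3D positions.

```bash
python3 - <<'E'
from h import *
for n in('scene0','side0'):
    s=pickle.load(open(f'pics/{n}.pkl','rb')); P=cloud(s); im=s['image'].astype(int); b,g,r=im[...,0],im[...,1],im[...,2]
    v,u=np.mgrid[:480,:640]
    roi=(v>200)&(v<350)&(u>295)&(u<420)&(s['depth']>0)
    m=roi&(r>150)&(g>120)&(b<90)
    print(n,'yellow',m.sum(),np.median(P[m],0).round(3), P[m].min(0).round(3),P[m].max(0).round(3))
    m=roi&(r>150)&(g<70)&(b<70)&(P[...,2]>.1)&(u>340)
    n_,l,st,c=cv2.connectedComponentsWithStats(m.astype(np.uint8))
    for i in range(1,n_):
        if st[i,4]>15: k=l==i; print('red',st[i],np.median(P[k],0).round(3),P[k].min(0).round(3),P[k].max(0).round(3))
s=pickle.load(open('pics/scene0.pkl','rb'));P=cloud(s)
for q in [(323,222),(302,215),(345,236),(328,268),(378,330),(280,210),(312,205),(460,140),(330,60),(345,105),(330,408),(220,40),(600,230),(478,260),(450,120),(400,140)]: print(q,P[q[1],q[0]].round(3))
E
```

```text
scene0 yellow 422 [0.633 0.092 0.109] [0.597 0.041 0.083] [0.677 0.189 0.115]
red [375 256  14  44 330] [ 0.621 -0.212  0.142] [ 0.606 -0.23   0.106] [ 0.643 -0.156  0.174]
side0 yellow 282 [0.634 0.091 0.108] [0.599 0.038 0.075] [0.691 0.186 0.129]
red [366 248   8  34 157] [ 0.629 -0.178  0.143] [ 0.607 -0.23   0.105] [ 0.642 -0.158  0.175]
(323, 222) [ 0.039 -1.082  0.817]
(302, 215) [0.6   0.167 0.127]
(345, 236) [0.667 0.052 0.109]
(328, 268) [0.612 0.033 0.039]
(378, 330) [ 0.609 -0.222  0.027]
(280, 210) [0.654 0.453 0.001]
(312, 205) [0.699 0.317 0.071]
(460, 140) [ 0.924 -0.023  0.351]
(330, 60) [0.913 0.654 0.398]
(345, 105) [0.748 0.233 0.383]
(330, 408) [ 0.414 -0.381  0.023]
(220, 40) [0.757 1.347 0.347]
(600, 230) [ 0.789 -0.543  0.394]
(478, 260) [ 0.485 -0.613  0.451]
(450, 120) [0.981 0.095 0.358]
(400, 140) [0.791 0.032 0.35 ]
```

```bash
python3 - <<'E'
from h import *
q=[0.7071068,0.7071068,0,0]
for z in (.3,.25):
    for yaw in range(-180,180,45):
        o=(R.from_euler('z',yaw,degrees=True)*R.from_quat([1,0,0,0])).as_quat()
        j=inverse_kinematics([.6,.1,z],o); print(z,yaw,None if j is None else np.round(j,2))
o=(R.from_euler('z',-163.6,degrees=True)*R.from_quat([1,0,0,0])).as_quat()
print(R.from_quat(get_tool_rot()).as_matrix().round(2).tolist())
s=snap('wrist','w0'); t=R.from_quat(get_tool_rot())
print(s['fx'],s['cx'],s['cy'],t.inv().apply(np.array(s['origin'])-get_eef_pos()),(t.inv()*R.from_quat(s['rotation'])).as_matrix().round(3).tolist())
E
```

```text
0.3 -180 [ 0.15  0.35  1.62 -0.    1.17 -1.43]
0.3 -135 [ 0.15  0.35  1.62 -0.    1.17 -2.21]
0.3 -90 None
0.3 -45 [ 0.15  0.35  1.62 -0.    1.17  2.5 ]
0.3 0 [ 0.15  0.35  1.62 -0.    1.17  1.72]
0.3 45 [ 0.15  0.35  1.62 -0.    1.17  0.93]
0.3 90 [ 0.15  0.35  1.62 -0.    1.17  0.15]
0.3 135 [ 0.15  0.35  1.62 -0.    1.17 -0.64]
0.25 -180 [ 0.15  0.4   1.67 -0.    1.07 -1.43]
0.25 -135 [ 0.15  0.4   1.67 -0.    1.07 -2.21]
0.25 -90 None
0.25 -45 [ 0.15  0.4   1.67 -0.    1.07  2.5 ]
0.25 0 [ 0.15  0.4   1.67 -0.    1.07  1.72]
0.25 45 [ 0.15  0.4   1.67 -0.    1.07  0.93]
0.25 90 [ 0.15  0.4   1.67 -0.    1.07  0.15]
0.25 135 [ 0.15  0.4   1.67 -0.    1.07 -0.64]
[[-0.96, 0.28, -0.0], [0.28, 0.96, -0.0], [0.0, -0.0, -1.0]]
371.64829954431775 328.43447852662337 238.10112238229084 [ 0.07318625  0.00136868 -0.12437606] [[-0.001, -0.958, -0.288], [1.0, -0.0, -0.001], [0.001, -0.288, 0.958]]
```

```bash
cat >> h.py <<'E'
def ori(yaw): # tool x at yaw (deg), pointing down
    return (R.from_euler('z',yaw,degrees=True)*R.from_quat([1,0,0,0])).as_quat()
def ray(s,u,v): # wrist fisheye pixel -> origin, direction(world)
    d=np.array([u-s['cx'],v-s['cy']]); r=np.hypot(*d); th=r/s['fx']
    w=np.array([*(np.sin(th)*d/max(r,1e-9)),np.cos(th)])
    return np.array(s['origin']),R.from_quat(s['rotation']).apply(w)
def onz(s,u,v,z):
    o,w=ray(s,u,v); return o+w*(z-o[2])/w[2]
def proj(s,p):
    c=R.from_quat(s['rotation']).inv().apply(np.array(p)-s['origin']); r=np.hypot(c[0],c[1]); th=np.arctan2(r,c[2])
    return np.array([s['cx'],s['cy']])+s['fx']*th*c[:2]/r
def wcloud(s):
    v,u=np.mgrid[:480,:640]; x=u-s['cx'];y=v-s['cy'];r=np.hypot(x,y)+1e-9;t=np.tan(np.minimum(r/s['fx'],1.5));d=s['depth']
    return np.stack([t*x/r*d,t*y/r*d,d],-1)@R.from_quat(s['rotation']).as_matrix().T+np.array(s['origin'])
E
python3 - <<'E'
from h import *
manip.move_to([.58,.09,.30],ori(180)); print(get_time())
s=snap('wrist','w1'); cv2.imwrite('pics/w1b.png',cv2.resize(s['image'],(800,600)))
P=wcloud(s); print(P[240,320])
manip.move_to([.53,-.16,.32],ori(180)); print(get_time(),get_eef_pos())
s=snap('wrist','w2')
E
```

```text
2.475
[0.61170639 0.08376127 0.0825977 ]
3.525 [ 0.53030817 -0.15916951  0.31992734]
```

View pics/w1.png

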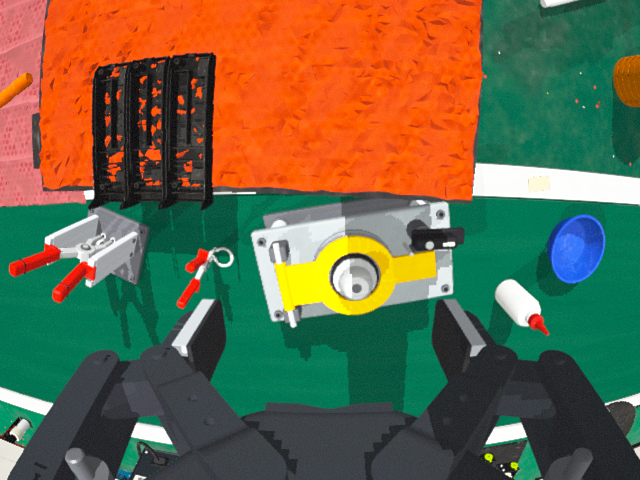

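View pics/w2.png

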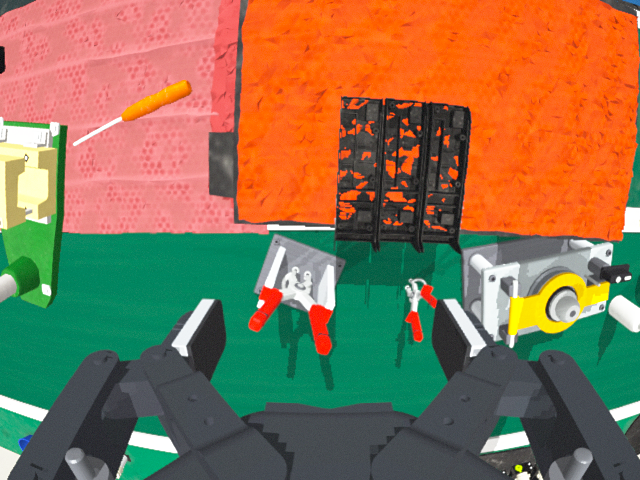

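The w1 view shows the stub at about (355,277), the frame running left to right, and the turnbutton at (437,238) pointing right (+y). The pliers in the rest are at (95,240) in w1 and (298,285) in w2. The small decoy is at (205,270) in w1. Next I'll measure from the depth data.

```bash
cat > meas.py <<'E'
from h import *
def nest(tag):
    s=pickle.load(open(f'pics/{tag}.pkl','rb')); P=wcloud(s); im=s['image'].astype(int); b,g,r=im[...,0],im[...,1],im[...,2]
    near=(abs(P[...,0]-.62)<.12)&(abs(P[...,1]-.1)<.15)&(s['depth']>0)
    def rect(m,name):
        if m.sum()<10: print(name,'few');return
        Q=P[m]; c,sz,a=cv2.minAreaRect((Q[:,:2]*1000).astype(np.float32)); print(tag,name,m.sum(),'rect c',np.round(c,1),'size',np.round(sz,1),'ang',round(a,1),'med',Q.mean(0).round(4),'z',np.percentile(Q[:,2],[5,50,95]).round(4))
    grey=(abs(r-b)<40)
    k=near&(P[...,2]>.127)&(P[...,2]<.139)&grey&(r>90); l=cv2.morphologyEx(k.astype(np.uint8),cv2.MORPH_OPEN,np.ones((3,3)))>0
    stub=l&(np.hypot(P[...,0]-.64,P[...,1]-.095)<.03); rect(stub,'stub')
    yel=(r>150)&(g>120)&(b<90)&near&(P[...,2]>.09); rect(yel,'yellow')
    blk=(r<70)&(g<70)&near
    rect(blk&(abs(P[...,2]-.135)<.007)&(P[...,1]>.12),'fin'); rect(blk&(abs(P[...,2]-.116)<.006)&(P[...,1]>.12),'bar')
    pl=near&grey&(abs(P[...,2]-.082)<.004); rect(cv2.morphologyEx(pl.astype(np.uint8),cv2.MORPH_OPEN,np.ones((3,3)))>0,'plate')
    return s,P
if __name__=='__main__':
    import sys
    nest('w1')
    s=pickle.load(open('pics/w2.pkl','rb')); P=wcloud(s); im=s['image'].astype(int); b,g,r=im[...,0],im[...,1],im[...,2]
    near=(abs(P[...,0]-.61)<.1)&(abs(P[...,1]+.19)<.07)&(s['depth']>0)
    red=(r>130)&(g<70)&(b<70)&near&(P[...,2]>.08)
    n,l,st,c=cv2.connectedComponentsWithStats(red.astype(np.uint8))
    for i in range(1,n):
        if st[i,4]>20:
            Q=P[l==i]; print('red',st[i],Q.mean(0).round(4))
            for z in (.12,.13,.14,.15,.16,.17): 
                k=abs(Q[:,2]-z)<.004; print(z,k.sum(),Q[k].mean(0).round(4) if k.any() else '')
    pl=near&(abs(P[...,2]-.008)<.004); Q=P[pl]; print('restplate',pl.sum(),cv2.minAreaRect((Q[:,:2]*1000).astype(np.float32)))
    pl=near&(abs(P[...,2]-.113)<.004)&(abs(r-b)<40)&(r>120); 
    n,l,st,c=cv2.connectedComponentsWithStats(pl.astype(np.uint8))
    for i in range(1,n):
        if st[i,4]>20: Q=P[l==i]; print('cheek',st[i],Q.mean(0).round(4),cv2.minAreaRect((Q[:,:2]*1000).astype(np.float32)))
E
python3 meas.py
```

```text
w1 stub 699 rect c [637.9 112.6] size [28.5 23.2] ang 2.1 med [0.6367 0.1133 0.1327] z [0.1284 0.1335 0.135 ]
w1 yellow 5829 rect c [638.6 118.2] size [ 78.1 148.1] ang 5.5 med [0.6376 0.1119 0.1095] z [0.108  0.1095 0.1114]
w1 fin 418 rect c [598.6 183. ] size [11.1 37.2] ang 3.8 med [0.5973 0.1807 0.1337] z [0.1293 0.1343 0.1359]
w1 bar 412 rect c [609.  168.4] size [30.7 95.7] ang 25.3 med [0.599  0.1834 0.1155] z [0.1104 0.1159 0.1204]
w1 plate 7884 rect c [593.3  88.5] size [198.2 243.5] ang 9.1 med [0.6232 0.1154 0.0824] z [0.0808 0.0824 0.0837]
red [249 287  33  44 643] [ 0.6141 -0.2156  0.1419]
0.12 45 [ 0.6151 -0.2096  0.1199]
0.13 52 [ 0.6141 -0.2115  0.13  ]
0.14 41 [ 0.6137 -0.2122  0.1397]
0.15 55 [ 0.6135 -0.2136  0.1503]
0.16 58 [ 0.6127 -0.2159  0.1602]
0.17 138 [ 0.6141 -0.2195  0.1715]
red [309 305  23  50 751] [ 0.6344 -0.1657  0.1436]
0.12 55 [ 0.6315 -0.1712  0.1204]
0.13 61 [ 0.6323 -0.1697  0.1298]
0.14 63 [ 0.6326 -0.1678  0.14  ]
0.15 67 [ 0.6334 -0.1665  0.1496]
0.16 75 [ 0.6343 -0.165   0.1602]
0.17 165 [ 0.6369 -0.1623  0.1714]
restplate 2826 ((631.3196411132812, -211.80062866210938), (132.39852905273438, 92.49246978759766), 68.05038452148438)
cheek [264 278  11  10  60] [ 0.6034 -0.2163  0.1122] ((604.3662719726562, -216.7770538330078), (7.903377056121826, 8.886824607849121), 55.5734977722168)
cheek [257 300   7   8  35] [ 0.6257 -0.2271  0.1123] ((625.8350830078125, -227.7721710205078), (4.735799789428711, 7.520245552062988), 35.95989990234375)
cheek [326 300   9  10  61] [ 0.6267 -0.1566  0.1125] ((627.3786010742188, -156.604248046875), (8.05126667022705, 7.435091495513916), 73.1951675415039)
```

```bash
python3 - <<'E'
from h import *
a=cv2.resize(cv2.imread('pics/w2.png')[225:365,235:355],None,fx=3.3,fy=3.3,interpolation=2)
b=cv2.resize(cv2.imread('pics/w1.png')[200:310,0:160],None,fx=2.4,fy=2.4,interpolation=2)
c=np.zeros((max(a.shape[0],b.shape[0]),a.shape[1]+b.shape[1],3),np.uint8); c[:a.shape[0],:a.shape[1]]=a; c[:b.shape[0],a.shape[1]:]=b
cv2.imwrite('pics/crop1.png',c); print(c.shape)
s=pickle.load(open('pics/w2.pkl','rb')); P=wcloud(s); im=s['image'].astype(int); b,g,r=im[...,0],im[...,1],im[...,2]
near=(abs(P[...,0]-.62)<.06)&(abs(P[...,1]+.19)<.055)&(s['depth']>0)
for nm,k in (('top',near&(r>130)&(g<70)&(P[...,2]>.173)),):
  n,l,st,_=cv2.connectedComponentsWithStats(k.astype(np.uint8))
  for i in range(1,n):
    if st[i,4]>10: print(nm,st[i],P[l==i].mean(0).round(4),cv2.minAreaRect((P[l==i][:,:2]*1000).astype(np.float32)))
k=near&(P[...,2]>.012)&(P[...,2]<.06); print('low',k.sum()); 
for z in (.02,.03,.04,.05): 
  m=near&(abs(P[...,2]-z)<.003); Q=P[m]; print(z,m.sum(),Q.mean(0).round(4) if m.any() else '')
s=pickle.load(open('pics/w1.pkl','rb')); P=wcloud(s); im=s['image'].astype(int); b,g,r=im[...,0],im[...,1],im[...,2]
near=(abs(P[...,0]-.62)<.12)&(abs(P[...,1]-.1)<.15)&(s['depth']>0)
m=(near&(abs(P[...,2]-.082)<.003)).astype(np.uint8); m=cv2.morphologyEx(m,cv2.MORPH_OPEN,np.ones((3,3)))
n,l,st,_=cv2.connectedComponentsWithStats(m)
for i in range(1,n):
    if st[i,4]>500: print('plate',st[i],cv2.minAreaRect((P[l==i][:,:2]*1000).astype(np.float32)))
y=(r>150)&(g>120)&(b<90)&near&(abs(P[...,2]-.1095)<.003)
Q=P[y]; d=np.array([-.096,.995]); e=np.array([.995,.096]); rel=Q[:,:2]-[.6378,.113]; t=rel@d; w=rel@e
for lo in (.045,.05,.055,.06,.065,.07): 
    k=(t>lo)&(t<lo+.005); print('tongue',lo,k.sum(),w[k].min().round(4) if k.any() else '',w[k].max().round(4) if k.any() else '')
for z in (.1335,):
    k=near&(abs(P[...,2]-z)<.0015)&(np.hypot(P[...,0]-.638,P[...,1]-.113)<.02); print('stubtop',k.sum(),cv2.minEnclosingCircle((P[k][:,:2]*1000).astype(np.float32)),P[k].mean(0).round(4))
k=near&(abs(P[...,2]-.114)<.0015)&(abs(r-b)<40)&(np.hypot(P[...,0]-.638,P[...,1]-.113)<.025);print('hub',k.sum(),cv2.minEnclosingCircle((P[k][:,:2]*1000).astype(np.float32)))
E
```

```text
(462, 780, 3)
top [250 320  11  11  68] [ 0.6162 -0.2199  0.1738] ((615.549560546875, -220.4515380859375), (8.407570838928223, 9.639164924621582), 77.33592987060547)
top [318 344  11  10  66] [ 0.6387 -0.1626  0.1737] ((638.8450317382812, -162.34043884277344), (7.915722846984863, 10.015424728393555), 74.37066650390625)
low 620
0.02 103 [ 0.6278 -0.1939  0.0212]
0.03 62 [ 0.6231 -0.1833  0.0301]
0.04 60 [ 0.6249 -0.1802  0.0399]
0.05 73 [ 0.6236 -0.1807  0.0503]
plate [ 251  202  199  120 5620] ((637.584228515625, 119.23479461669922), (99.52435302734375, 195.84640502929688), 9.307303428649902)
plate [ 383  250   70   56 1642] ((651.5941772460938, 182.53457641601562), (53.28090286254883, 76.99373626708984), 8.894404411315918)
tongue 0.045 140 -0.0145 0.0107
tongue 0.05 140 -0.0152 0.0099
tongue 0.055 123 -0.0154 0.01
tongue 0.06 133 -0.0159 0.01
tongue 0.065 142 -0.0161 0.0096
tongue 0.07 139 -0.0163 0.0089
stubtop 507 ((637.9690551757812, 115.37100219726562), 12.673066139221191) [0.6381 0.1156 0.1337]
hub 430 ((638.6397705078125, 115.84150695800781), 20.161218643188477)
```

View pics/crop1.png

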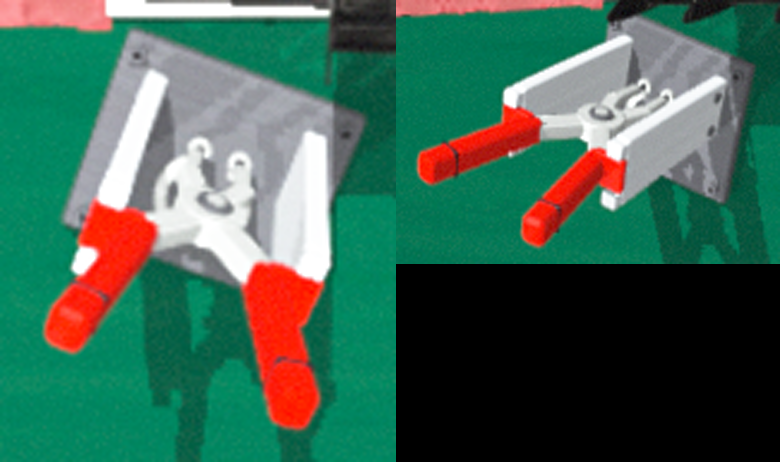

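The crop shows the ring's lugs at about (296,270) and (308,275) in w2 pixels, with the ring's arc running back below the pivot. I'll check that numerically along with a closer, vertical picture of the nest, before gripping the fin.

```bash
python3 - <<'E'
from h import *
s=pickle.load(open('pics/w2.pkl','rb')); P=wcloud(s)
for u,v in ((296,270),(308,275)): print('lug',onz(s,u,v,.0225).round(4),P[v-2:v+3,u-2:u+3].reshape(-1,3).round(4)[::6].tolist())
near=(abs(P[...,0]-.62)<.06)&(abs(P[...,1]+.19)<.03)&(s['depth']>0)
m=near&(P[...,2]>.0165)&(P[...,2]<.027); Q=P[m]
o=np.array([.62745,-.19125]); a=np.radians(68.6-90); X=np.array([np.cos(a),np.sin(a)]);Y=np.array([-X[1],X[0]])
rel=Q[:,:2]-o; print('ring local x',np.percentile(rel@X,[2,25,50,75,98]).round(4),'y',np.percentile(rel@Y,[2,25,50,75,98]).round(4))
H,_,_=np.histogram2d(rel@X,rel@Y,bins=[np.arange(-.012,.04,.004),np.arange(-.028,.029,.004)]); print(H.astype(int))
# vertical view of the nest with the camera on top, j checks
for yaw in (94,5): print(inverse_kinematics([.6,.177,.2],ori(yaw)).round(2))
# camera offset: tool x +73mm -> look from yaw 94
manip.move_to([.62,.10,.32],ori(100)); s=snap('wrist','w3'); print(get_time(),s['origin'])
manip.move_to([.60,.177,.20],ori(95)); print(get_time())
E
sed -i "s/nest('w1')/[nest(t) for t in ('w1','w3')];raise SystemExit/" meas.py; python3 meas.py
```

```text
lug [ 0.6251 -0.1977  0.0225] [[0.6219, -0.1999, 0.024], [0.6223, -0.1985, 0.0264], [0.6241, -0.1974, 0.0251], [0.6264, -0.1965, 0.0226], [0.6339, -0.1966, 0.0072]]
lug [ 0.6317 -0.1831  0.0225] [[0.6291, -0.1855, 0.0224], [0.6281, -0.1839, 0.028], [0.6287, -0.1826, 0.0298], [0.6281, -0.1812, 0.0342], [0.6284, -0.1799, 0.0366]]
ring local x [-0.017  -0.0022  0.0062  0.0183  0.0277] y [-0.0336 -0.016  -0.0128  0.0064  0.0285]
[[ 0  0  0  0  0  0  0  0  0  0  0  0  0  0]
 [ 0  0  0  0  0  0  0  0  0  0  0  0  0  3]
 [ 0  0  0  1  7 10  0  0  9  9  0  0  0  3]
 [ 0  0  0  0  0  2  0  1  2  0  0  0  0  3]
 [ 0  0  0  3  1  0  0  0  2  0  0  0  0  2]
 [ 0  0  1  7  0  0  0  0  0  0  0  0  0  3]
 [ 0  0  6  6  0  0  0  0  0  0  0  0  0  0]
 [ 0  0  6  5  0  0  0  0  0  0  0  2  0  0]
 [ 0  0  7  5  0  0  0  0  0  0  0  0  0  0]
 [ 0  0  4 11  2  0  0  0  0  0  0  0  0  0]
 [ 0  0  0  3  0  0  0  0  0  0  0  0  0  0]
 [ 0  0  0  0  0  0  0  0  0  0  0  0  0  0]]
[ 0.27  0.48  1.66 -0.    0.99  0.2 ]
[ 0.27  0.48  1.66 -0.    0.99  1.75]
5.25 [0.60771886 0.17359338 0.44436149]
5.8833
w1 stub
[... 412 characters left out ...]
z [0.1104 0.1159 0.1204]
w1 plate 7884 rect c [593.3  88.5] size [198.2 243.5] ang 9.1 med [0.6232 0.1154 0.0824] z [0.0808 0.0824 0.0837]
w3 stub 713 rect c [639.6 113. ] size [28.9 23.5] ang 10.5 med [0.6386 0.1142 0.1329] z [0.1287 0.1336 0.1351]
w3 yellow 6086 rect c [638.6 118.9] size [ 76.3 146.7] ang 9.6 med [0.6389 0.115  0.1096] z [0.1082 0.1096 0.1113]
w3 fin 420 rect c [599.3 183.4] size [11.5 37.3] ang 3.2 med [0.5997 0.1823 0.1346] z [0.1327 0.1348 0.1362]
w3 bar 501 rect c [614.9 160.9] size [ 37.6 115.4] ang 31.1 med [0.607  0.1842 0.1149] z [0.1104 0.1158 0.1174]
w3 plate 8762 rect c [626.3  84.2] size [291.4 173.5] ang 72.1 med [0.6332 0.1314 0.0825] z [0.0809 0.0825 0.0839]
```

```bash
python3 - <<'E'
from h import *
manip.move_to([.5994,.1762,.165],ori(93.5)); manip.move_linear([.5994,.1762,.144],.08)
fingers.gripper_close(); print(get_time(),get_finger_gap(),get_grasp_force(),np.round(get_wrist_force(),1))
manip.move_to([.5994,.1762,.144],ori(9.0)); print(get_time(),np.round(get_wrist_force(),1),np.round(get_torque(),2))
fingers.gripper_open(); print(get_time())
manip.move_linear([.5994,.1762,.20],.15)
manip.move_to([.56,.08,.30],ori(180)); s=snap('wrist','w4'); print(get_time(),s['origin'])
E
sed -i "s/('w1','w3')/('w4',)/" meas.py; python3 meas.py
```

```text
7.2417 0.008885245139960191 59.228492975234985 [-2.3  0.4  4.3]
8.5667 [ 1.4 -4.8  3.8] [-0.94 -0.3  -0.08]
9.2917
12.5083 [0.48719721 0.08136819 0.42427125]
w4 stub 632 rect c [637.4 113.5] size [23.  26.5] ang 89.4 med [0.6361 0.1134 0.1327] z [0.1283 0.1334 0.1349]
w4 yellow 5012 rect c [638.1 105.9] size [116.6 131.9] ang 42.5 med [0.6383 0.1051 0.1096] z [0.1081 0.1095 0.1116]
w4 fin 362 rect c [606.1 176.2] size [37.3 10.5] ang 8.3 med [0.6042 0.1751 0.1338] z [0.1296 0.1344 0.1359]
w4 bar 334 rect c [616.3 152.2] size [49.6 64.1] ang 8.5 med [0.6139 0.1664 0.1155] z [0.1103 0.1158 0.1204]
w4 plate 7471 rect c [627.   83.2] size [285.8 173. ] ang 73.2 med [0.6191 0.113  0.0824] z [0.0808 0.0824 0.0838]
```

View pics/w4.png

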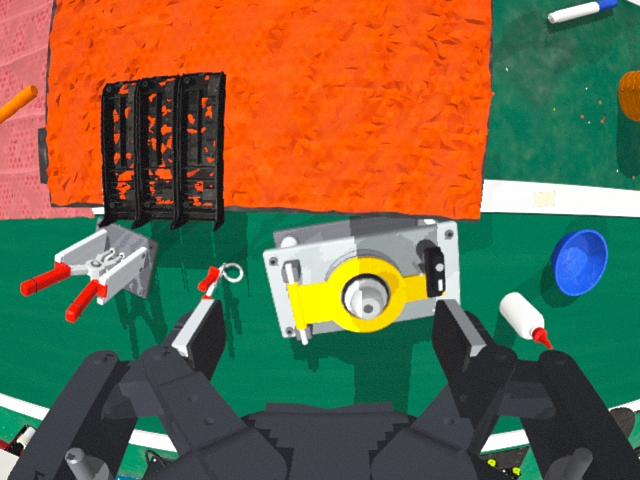

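The turnbutton now lies across the tongue at (435,272). Its axis measures 8.3° against the nest's 9.3°, which is about 1.58 rad. Next I'll grasp the pliers with the camera on the ring's side.

```bash
python3 - <<'E'
from h import *
s=pickle.load(open('pics/w2.pkl','rb')); P=wcloud(s); im=s['image'].astype(int); b,g,r=im[...,0],im[...,1],im[...,2]
k=(abs(P[...,0]-.62)<.08)&(P[...,1]>-.14)&(P[...,1]<-.04)&(r>130)&(g<70)&(P[...,2]>.02); print('decoy',k.sum(),P[k].min(0).round(3),P[k].max(0).round(3))
y=-21.4; g=[.6275,-.1912]
manip.move_to([*g,.26],ori(y)); print(get_time(),np.round(get_q(),2))
s=snap('wrist','w5'); P=wcloud(s); im=s['image'].astype(int); b,gg,r=im[...,0],im[...,1],im[...,2]
k=(abs(P[...,0]-.627)<.06)&(abs(P[...,1]+.19)<.05)&(s['depth']>0)&(r>130)&(gg<70)&(P[...,2]>.173)
n,l,st,_=cv2.connectedComponentsWithStats(k.astype(np.uint8)); c=[]
for i in range(1,n):
    if st[i,4]>15: c.append(P[l==i].mean(0)); print(st[i],c[-1].round(4))
if len(c)==2:
    d=c[1]-c[0]; print('mid',((c[0]+c[1])/2).round(4),'sep',np.hypot(*d[:2]),'yaw',np.degrees(np.arctan2(d[1],d[0])))
E
```

```text
decoy 447 [ 0.54  -0.14   0.058] [ 0.678 -0.04   0.106]
15.1083 [-0.31  0.46  1.55  0.    1.13  1.63]
[274 243  14  18 142] [ 0.6395 -0.1633  0.1737]
[375 244  15  17 109] [ 0.6175 -0.2199  0.1737]
mid [ 0.6285 -0.1916  0.1737] sep 0.06076327412433793 yaw -111.2537775819101
```

View pics/w5.png

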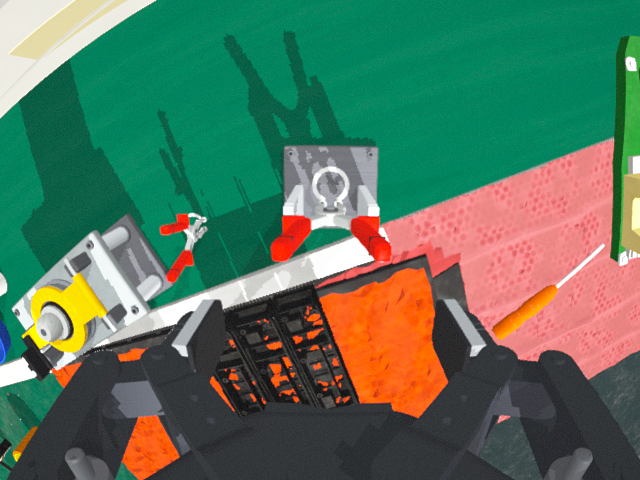

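The ring is clearly visible at (331,185) between the jaws, with the red grips at (290,243) and (372,243). Both views agree on the mid-point to 1 mm, so I'll grasp.

```bash
python3 - <<'E'
from h import *
g=[.628,-.1914]
manip.move_to([*g,.20],ori(-21.3)); manip.move_linear([*g,.141],.08)
print(get_time(),np.round(get_wrist_force(),1),get_eef_pos())
fingers.gripper_close(); print(get_time(),get_finger_gap(),get_grasp_force(),np.round(get_wrist_force(),1),np.round(get_torque(),2))
manip.move_linear([*g,.20],.08); print(get_time(),get_finger_gap(),np.round(get_wrist_force(),1))
manip.move_linear([*g,.29],.15); print(get_time(),get_finger_gap(),np.round(get_wrist_force(),1),np.round(get_torque(),2))
s=snap('wrist','w6')
E
```

```text
16.4 [-0.   0.2  0.2] [ 0.62829468 -0.19150613  0.14123215]
16.9 0.036962096403625494 61.23589038848877 [-0.3  0.6  9.6] [ 0.21 -0.09 -0.02]
17.7917 0.036308872481962476 [-0.  -0.2 -2.5]
18.5417 0.03640904045772654 [-0.4 -0.5 -3.1] [ 0.01  0.02 -0.02]
```

View pics/w6.png

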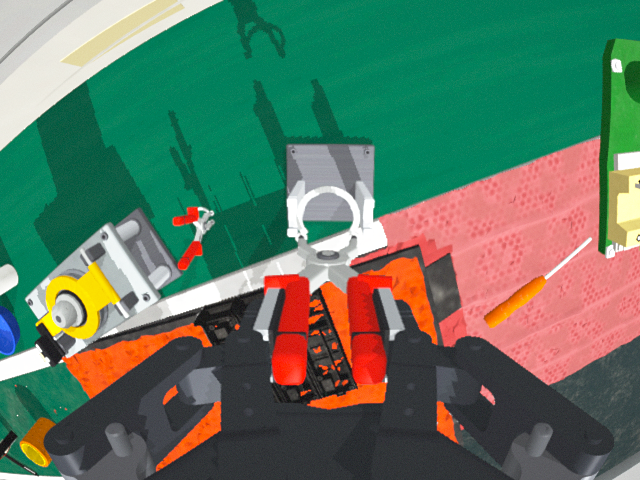

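The pliers are out of the rest with the ring spread, the ring at (328,212). Next I'll fit the ring in the tool frame.

```bash
cat > ring.py <<'E'
from h import *
from scipy.optimize import least_squares
def ring(s,pos,rot):
    P=wcloud(s); T=R.from_quat(rot); L=T.inv().apply((P-pos).reshape(-1,3)).reshape(P.shape); im=s['image'].astype(int)
    k=(s['depth']>0)&(abs(L[...,2]-.120)<.012)&(abs(L[...,0]-.016)<.03)&(abs(L[...,1])<.03)&(abs(im[...,2]-im[...,0])<45)&(im[...,2]>120)
    Q=L[k]; 
    A=np.c_[Q[:,:2],np.ones(len(Q))]; 
    Q=Q[Q[:,0]>.006] # ring only, not lugs
    f=least_squares(lambda p:np.hypot(Q[:,0]-p[0],Q[:,1]-p[1])-p[2],[.0156,0,.019],loss='soft_l1',f_scale=.001)
    A=np.c_[Q[:,:2],np.ones(len(Q))]; pl=np.linalg.lstsq(A,Q[:,2],rcond=None)[0]
    rr=np.hypot(*(Q[:,:2]-f.x[:2]).T); q=abs(rr-f.x[2])<.004
    print('ring n',len(Q),'c',f.x.round(4),'r5-95',np.percentile(rr,[3,97]).round(4),'z',np.percentile(Q[:,2],[10,50,90]).round(4),'tilt x,y',pl[:2].round(3))
    return f.x, np.median(Q[:,2]), T.apply([*f.x[:2],np.median(Q[:,2])])+pos
E
python3 - <<'E'
from ring import *
s=pickle.load(open('pics/w6.pkl','rb')); print(ring(s,get_eef_pos(),get_tool_rot()))
print(inverse_kinematics([.638,.10,.30],ori(90)).round(2))
E
```

```text
ring n 709 c [ 0.0134 -0.002   0.02  ] r5-95 [0.0178 0.022 ] z [0.1252 0.1262 0.1272] tilt x,y [0.009 0.005]
(array([ 0.0134232 , -0.00197228,  0.02000652]), np.float64(0.12615683758510662), array([ 0.64013917, -0.19405837,  0.16227893]))
[ 0.14  0.4   1.54 -0.    1.2   0.14]
```

```bash
python3 - <<'E'
from ring import *
s=pickle.load(open('pics/w5.pkl','rb')); rot=ori(-21.4)
print(ring(s,np.array([.6275,-.1912,.141]),rot))
P=wcloud(s); k=(abs(P[...,0]-.6275)<.05)&(abs(P[...,1]+.19)<.05)&(P[...,2]<.015)&(P[...,2]>.004); print('plate z (8mm)',np.median(P[k][:,2]))
s=pickle.load(open('pics/w6.pkl','rb'));P=wcloud(s); T=R.from_quat(get_tool_rot()); L=T.inv().apply((P-get_eef_pos()).reshape(-1,3)).reshape(P.shape)
im=s['image'].astype(int); red=(im[...,2]>130)&(im[...,1]<60)&(abs(L[...,1])<.05)&(abs(L[...,0])<.03)&(L[...,2]<.05); Q=L[red]; print('grips x,y,z',np.percentile(Q,[1,50,99],axis=0).round(4))
for sg in(-1,1):
    q=Q[(sg*Q[:,1]>0)&(Q[:,2]<Q[:,2].min()+.012)]; print(len(q),q.mean(0).round(4))
manip.move_to([.638,.10,.29],ori(90)); print(get_time(),get_eef_pos()); s=snap('wrist','w7'); c=ring(s,get_eef_pos(),get_tool_rot()); print(c)
P=wcloud(s)
k=(abs(P[...,2]-.1335)<.0015)&(np.hypot(P[...,0]-.638,P[...,1]-.115)<.016); print('top',k.sum(),P[k].mean(0).round(4) if k.any() else '',cv2.minEnclosingCircle((P[k][:,:2]*1000).astype(np.float32)) if k.any() else '')
cv2.imwrite('pics/crop7.png',cv2.resize(s['image'][100:420,160:500],None,fx=1.7,fy=1.7))
E
```

```text
ring n 743 c [ 0.0206 -0.0001  0.0166] r5-95 [0.0075 0.0323] z [0.1171 0.1192 0.1319] tilt x,y [ 0.06 -0.03]
(array([ 2.05813108e-02, -8.78380388e-05,  1.65596544e-02]), np.float64(0.11920600834518871), array([ 0.6466944 , -0.19862786,  0.02179399]))
plate z (8mm) 0.008535452223010997
grips x,y,z [[-0.0046 -0.0287 -0.0296]
 [ 0.0051  0.0066 -0.0096]
 [ 0.0076  0.0254  0.0357]]
10 [ 0.0098 -0.0329 -0.0748]
2 [ 0.0096  0.0261 -0.069 ]
19.925 [0.63796976 0.09947299 0.28954068]
ring n 680 c [ 0.0145 -0.0004  0.02  ] r5-95 [0.0179 0.022 ] z [0.1259 0.1267 0.1276] tilt x,y [0.016 0.005]
(array([ 0.01447228, -0.00038946,  0.02001491]), np.float64(0.12671501826611528), array([0.63764107, 0.11364697, 0.16293536]))
top 633 [0.6389 0.1157 0.1338] ((638.8214721679688, 115.6607437133789), 12.586018562316895)
```

View pics/crop7.png

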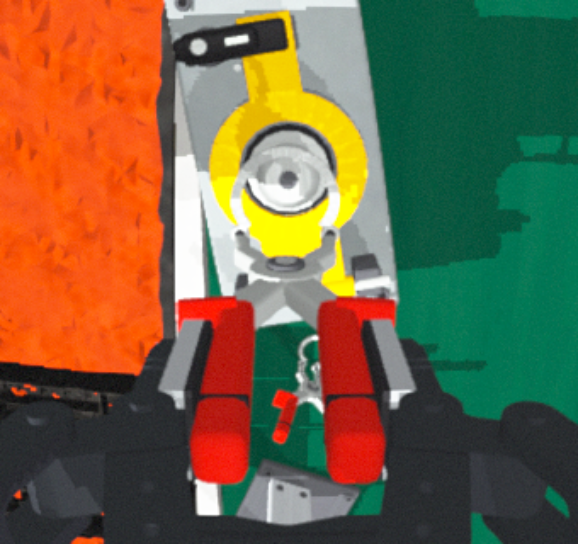

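The crop shows the spread ring nearly concentric above the stub at crop position (287,180), with the turnbutton across the tongue at (232,40). The pliers sit about 7 mm lower in the grip than nominal, with tilt under 1°. I'll go lower and re-measure the ring and stub together.

```bash
sed -i 's/abs(L\[...,2\]-.120)<.012/abs(L[...,2]-.1267)<.0035/' ring.py; cat > look.py <<'E'
from ring import *
def look(tag):
    s=snap('wrist',tag); p,q=get_eef_pos(),get_tool_rot(); f,z,w=ring(s,p,q); P=wcloud(s)
    d=np.hypot(P[...,0]-.6385,P[...,1]-.1157)
    k=(abs(P[...,2]-.1336)<.001)&(d<.0125); g,_=cv2.minEnclosingCircle((P[k][:,:2]*1000).astype(np.float32)) if k.any() else ((0,0),0)
    print(tag,round(get_time(),2),'eef',p.round(4),'ring',w.round(4),'top',k.sum(),P[k].mean(0).round(4),np.round(g,1),'err(stub-ring)',(P[k].mean(0)-w)[:2].round(4),'gap',round(get_finger_gap(),4),'F',np.round(get_wrist_force(),1))
E
python3 - <<'E'
from look import *
manip.move_linear([.639,.101,.272],.1); manip.hold(.3); look('w8'); manip.hold(.2); look('w9')
manip.move_linear([.639,.101,.290],.1); manip.hold(.3); look('w10')
E
```

```text
ring n 700 c [ 0.0143 -0.0002  0.02  ] r5-95 [0.0178 0.0219] z [0.1257 0.1265 0.1274] tilt x,y [0.003 0.006]
w8 20.66 eef [0.6392 0.101  0.2724] ring [0.6391 0.1153 0.1459] top 583 [0.6391 0.1162 0.1338] [639.1 116.2] err(stub-ring) [0.     0.0009] gap 0.0367 F [ 0.7 -0.3 -1. ]
ring n 701 c [ 0.0144 -0.0002  0.02  ] r5-95 [0.0178 0.0219] z [0.1256 0.1265 0.1274] tilt x,y [0.009 0.008]
w9 20.91 eef [0.639  0.101  0.2721] ring [0.6388 0.1154 0.1456] top 592 [0.6388 0.1163 0.1338] [638.8 115.9] err(stub-ring) [0.     0.0009] gap 0.0367 F [ 0.   0.5 -2.2]
ring n 683 c [ 0.0142 -0.0003  0.02  ] r5-95 [0.0179 0.022 ] z [0.1258 0.1267 0.1276] tilt x,y [0.011 0.006]
w10 21.59 eef [0.6388 0.101  0.2896] ring [0.6384 0.1152 0.1629] top 546 [0.6391 0.1163 0.1338] [638.6 115.8] err(stub-ring) [0.0007 0.0012] gap 0.0373 F [ 0.3 -0.2 -2. ]
```

```bash
python3 - <<'E'
from look import *
x,y=.6393,.1013
F=lambda: np.mean([get_wrist_force() for _ in range(1)],0)
manip.move_linear([x,y,.272],.1); manip.hold(.2); f0=F(); print(f0.round(1))
for z in (.262,.256,.251,.2475,.2455):
    manip.move_linear([x,y,z],.04); manip.hold(.1); f=F()-f0; print(z,get_eef_pos().round(4),f.round(1),np.round(get_torque(),2),get_finger_gap())
    if np.abs(f).max()>5: print('contact'); break
look('w11')
E
```

```text
[ 0.3 -0.6 -1.7]
0.262 [0.6393 0.1013 0.262 ] [-0.7  1.   0.1] [ 0.03 -0.05 -0.02] 0.03700358401900651
0.256 [0.6393 0.1013 0.256 ] [ 0.2  0.6 -0.5] [ 0.02 -0.04  0.03] 0.0368526403226164
0.251 [0.6393 0.1013 0.251 ] [0.1 1.7 0.7] [ 0.04  0.04 -0.01] 0.03655857471166814
0.2475 [0.6393 0.1013 0.2474] [-0.4  0.3 -0.2] [0.01 0.02 0.  ] 0.036634463543080045
0.2455 [0.6393 0.1013 0.2455] [-0.2  0.6 -0.4] [ 0.02 -0.    0.03] 0.03672367817410403
ring n 807 c [ 0.014  -0.0003  0.0198] r5-95 [0.0153 0.0221] z [0.1256 0.1266 0.128 ] tilt x,y [0.001 0.009]
w11 24.15 eef [0.6393 0.1013 0.2455] ring [0.639  0.1153 0.1189] top 722 [0.639  0.1163 0.1338] [639.1 116. ] err(stub-ring) [-0.     0.001] gap 0.0366 F [-0.6  0.5 -1.5]
```

```bash
python3 - <<'E'
from look import *
x,y=.6393,.1013
def F():
    a=[]
    for _ in range(5): manip.hold(.03); a.append(get_wrist_force())
    return np.mean(a,0)
f0=F()
for z in np.arange(.245,.2395,-.0004):
    manip.move_linear([x,y,z],.02); f=F()-f0; print(round(z,4),get_eef_pos()[2].round(4),f.round(1))
    if f[2]>2: break
look('w12'); s=pickle.load(open('pics/w12.pkl','rb')); cv2.imwrite('pics/crop12.png',cv2.resize(s['image'][80:400,160:500],None,fx=1.7,fy=1.7))
E
```

```text
0.245 0.245 [ 0.1 -0.  -0.1]
0.2446 0.2446 [ 0.6 -0.   0. ]
0.2442 0.2442 [ 0.1 -0.   0.3]
0.2438 0.2438 [-0.3  0.1  0. ]
0.2434 0.2437 [-0.1 -0.7  3.2]
ring n 1076 c [ 0.014  -0.0004  0.0189] r5-95 [0.0151 0.022 ] z [0.1258 0.127  0.1294] tilt x,y [-0.01   0.006]
w12 26.45 eef [0.6394 0.1013 0.2437] ring [0.639  0.1153 0.1167] top 760 [0.6389 0.1162 0.1338] [639.1 116.3] err(stub-ring) [-0.0001  0.0009] gap 0.0366 F [-0.8 -0.3  2.1]
```

View pics/crop12.png

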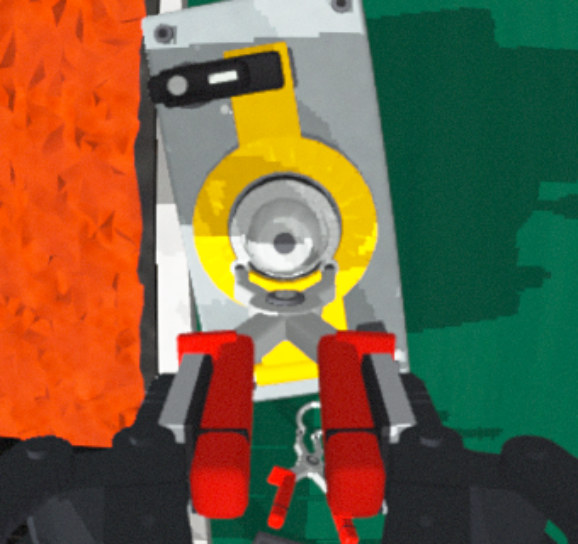

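The crop shows the spread ring around the stub at (285,235), on the hub face. The ring's underside measures about 0.114 m, and the contact force is 3 N. The turnbutton is still across the tongue. Handing in.

```bash
python3 -c "
from h import *
print(get_time(),get_finger_gap(),get_grasp_force(),ticket.job_done())"
```

```text
the job is handed in; nothing more can be done
26.45 0.036551032833427505 61.92181348800659 None
```

I handed the job in at 26.5 s: the turnbutton is straight across the tongue (about 1.58 rad), and the pliers are still held squeezed and upright with the spread ring round the stub, lying on the hub face with about 3 N; the screwdriver, glue bottle and dish were not touched.

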